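# Shaker platform: find the loose bolt and hold its cap open

## Task

The orbital shaker has stopped on its timer because its platform rattles: turn its orange speed knob anticlockwise past the click to off, so that it cannot start again. Then tap the three blue bolt caps on the platform until you find the bolt that gives under the tap, leaving the caps of the tight bolts shut. Lift the loose bolt's sprung cap wide open and finish while still holding it open, so that a colleague can get a driver onto the bolt; leave the glassware around the shaker standing where it is.

Things in the scene. Friction and masses are not known exactly. Their poses are not given: they have to be found in the camera images.
- knob_grip (a point): the shaker's speed knob: orange bar grip 38 mm long, 13 wide, 20 tall on a black disc 40 mm across; upright axis, on the grey control panel. Point on the axis, half-way up the bar (110 mm above the bench; bar top at 120, disc top at 100). x: along the bar towards its white pointer; z: up. The platform's edge (105 mm high) is 53 mm from the axis
- knob (a joint): knob angle, clockwise from OFF seen from above: 0 = clicked off (end stop), 1.4 rad = fastest (end stop). Starts between 0.75 and 1.3. Anticlockwise lowers it: free to about 0.6 rad, then a detent resists (under 0.15 N m) down to about 0.27 rad, past which it snaps to 0 by itself
- shaker: orbital shaker, fixed: white housing 250 x 335 mm (x, y). Origin on the bench under the platform; x: away from the robot, y: from control panel (y -0.20 to -0.126, top 92 mm above bench) to platform. Aluminium platform 240 x 234 mm, centre at y +0.006, top at 105 mm, bare but for the three caps, whose hinges are on their -x side
- beaker: glass beaker, bystander, 72 mm across, 95 mm tall, origin under its foot
- bottle: brown glass bottle, bystander, 70 mm across, 135 mm tall, origin under its foot
- rack: wire rack with ten glass tubes, bystander, 105 x 205 mm (x, y), 138 mm tall, origin under its middle
- cap_a_top (a point): Cap a: blue, round, 40 mm across, 12 mm thick, hinged over one platform bolt. Point: centre of its top face (shut: 139 mm above the bench, 34 above the platform). x: from hinge to pull bar (shut: as shaker's x), z: out of the top face. The hinge line runs along y through the point 24 mm behind (-x) and 12 mm under (-z) this point. The three caps look alike and stand 120 mm or more apart
- cap_a (a joint): opening angle of cap a: 0 shut, stop at 1.45 rad (83 deg); the pull bar rises and swings towards the robot. A light spring and the cap's weight always shut it if let go (under 2 N at the pull bar)
- bolt_a (a joint): how far bolt a with its bush and cap is pressed down, in m: 0 at rest. A tight bolt is solid: under 1 mm at 25 N. The loose one starts to sink at about 1 N and bottoms 5 mm down at under 3 N, then is solid; let go, it springs back up. None rises above 0
- cap_b_top (a point): Cap b, as cap a. Each cap has a yellow round pull bar at its front, parallel to the hinge: 24 mm over its ball-round ends, 10 mm thick, centre 38 mm ahead (+x) and 4 mm under the cap's point; pinched by its ends it pivots easily. A tongue 9 mm wide joins it to the cap. Exactly one bolt is loose; no look tells which, and it may stand at any of the three places
- cap_b (a joint): opening angle of cap b, as cap a
- bolt_b (a joint): pressing of bolt b, as bolt a
- cap_c_top (a point): Cap c, as cap a. Bolt, rubber bush (33 mm across, under the cap) and cap go down together when the cap's top is tapped
- cap_c (a joint): opening angle of cap c, as cap a
- bolt_c (a joint): pressing of bolt c, as bolt a

How it is judged:
By the outcome, as a careful person would: the job done as asked, in the order asked, and still so for the second after the job is handed in, while the arm keeps its last pose, push and grip.
It also fails if it takes over 64 s, if anything falls off the work surface, if the arm or the gripper's body presses on something with over 40 N, if the wrist force passes 120 N, or if a joint passes its speed limit or range.

## Robot

A 6-joint arm with a two-finger parallel gripper is mounted at the origin on the work surface. World frame = base frame: x ahead of the robot, y to its left, z up, the work surface at z = 0. Lengths are in mm, angles in rad, forces in N, time in s.
With the tool pointing down it reaches from about 350 to 975 mm from the base axis. Payload 7.1 kg.
Tool frame: the origin (TCP) lies midway between the tips of the shut fingers; the grasp point (between the pads) lies 19 mm behind it; y points along the fingers, x is the direction in which the jaws open and shut, and the axes are right-handed (so a half turn about y gives the same grasp; the last joint's range is limited). The gripper opens to 88 mm and grips with 3 to 60 N. Pads are 20 mm wide; open, the fingers measure 115 mm over their backs; the gripper's body (75 mm by 178 mm) begins 61 mm behind the grasp point.
Start: joints at [-1.265, 0.423, 1.63, -0, 1.089, -0.019], TCP at [199.467, -592.299, 222.675] pointing down, gripper open.
Joint ranges: [-3, 3], [-0.9, 2.11], [0.09, 2.58], [-1.31, 4.45], [0.11, 2.69], [-2.54, 2.54]. Speed limits (rad/s): [2.39, 2.39, 3.01, 3.14, 3.14, 3.14].

## Interface

Orientations are given as [roll, pitch, yaw] about the fixed x, y, z axes, in that order (R = Rz(yaw) Ry(pitch) Rx(roll)).
In Python, from workcell import robot gives the robot as it stands.
- The arm moves only by the tool move_arm, never from a script. Its arguments are lists of equal length, an entry for each row: "rot": the turn, a rotation vector about the tool's x, y, z in rad, a list of three; "travel": the shift along the tool's x, y, z in m, a list of three; "claw": the gripper command: -1 is shut, 1 is fully open, values between are in proportion. In form: {"rot": [[wx, wy, wz], ...], "travel": [[tx, ty, tz], ...], "claw": [claw, ...]}. A call has 1 to 20 rows; each row shifts and turns the commanded pose from where the row before left it, along the tool's axes as they then stand; what a row does not reach is not made up. A row lasts 1/10 s, in which the tool goes at most 50 mm and 8.59 degrees, less where a joint would pass 70% of its speed; a pose out of reach is approached as far as the arm can. A call is refused whole if a number of a shift passes 0.05 or a number of a turn 0.15, either way. A call with a gripper value outside its range is refused whole. The fingers move at their own pace and stop on an object; "grip_force" is the grip in N (left out, the last holds). Time passes only in rows, so rows that do not move let the fingers close. It gives the time, the measured TCP pose, the force and the opening at its end, in the units of the state.
- robot.sense(): the state, without advancing time (a new reading comes with each control period).
- robot.camera(name): name is "side" or "top" or "wrist"; returns the picture (384x512x3 uint8, red, green, blue); there is no depth.
- robot.camera_info(name): a dict with "vfov" (degrees; the focal length in pixels is half the picture's height over the tangent of half this angle, whatever the lens; pixels are square), "cx", "cy" (the principal point, pixels), "R" (3x3) and "t" (3): a world point X has camera coordinates R X + t. Camera axes: x right, y down, z forward; pixel columns grow to the right and rows downward; lengths in mm; the calibration is good to about 2 mm. A picture is of the moment at which its call begins: read the wrist's pose just before it. camera_info takes no time and is no camera call; for the wrist camera it gives the pose at the moment of the call.
- robot.job_done(): hands the job in, once; it reports no verdict.
Trained networks look in the newest picture that a camera, given by its name, has taken for a name from the list of things; names that differ only in an ending like _2 or _b are one class to them, and where a whole thing is asked for, a point or a joint stands for the part that bears it (a point fixed in the world has none). Each returns a list of dicts, best first, with "p" (0 to 1); they miss things now and then, are a little off and sometimes report something else, mostly with a low value. They report only what shows in the picture. A call takes as long as a camera call.
- robot.search_frame(camera, target): "bbox" ([left, top, right, bottom] in pixels, round what is visible of it).
The state is a dict: "time_s": time; "joints": joint angles; "qd": joint speeds; "effort": joint torques, N m; "position": TCP position; "ee_rot": TCP orientation; "ft_force": force on the tool from outside, world axes, zero at the start; "torque": the same for the moment, N m; "width": opening from 0.0 (shut) to 1.0 (fully open).
Only numpy, scipy, OpenCV 4.12 (cv2) and the standard library are available. Lean on these libraries where they do the work, as an engineer would, in place of code of your own. Each camera call takes 0.05 s, during which the arm holds its last target. There are 200 camera calls.

## Working session

There is one attempt and no reset: what is moved stays moved. The work goes in short steps, Python scripts to look and compute and a tool call to move; the robot and the scene stay as the last step left them, time stands still between calls to the robot, and variables do not carry over. Pictures are saved under pics/ and viewed, about 8 in all and at most 12, crops included, and the job is handed in when it is done.

Besides the shell and the picture viewer there is one more tool, called after "Emit:" by a JSON object that holds its "name" and its "arguments", one argument or row to a line. move_arm: Moves the arm, as the interface text tells. Its arguments: {"type":"object","properties":{"rot":{"type":"array","items":{"type":"array","items":{"type":"number"}}},"travel":{"type":"array","items":{"type":"array","items":{"type":"number"}}},"claw":{"type":"array","items":{"type":"number"}},"grip_force":{"type":"number"}},"required":["rot","travel","claw"]}

```bash
mkdir -p pics; ls
cat > h.py <<'E'
import numpy as np, cv2
from workcell import robot
def ray(cam,u,v,info=None):
    i=info or robot.camera_info(cam); f=192/np.tan(np.radians(i["vfov"])/2)
    R=np.array(i["R"]);t=np.array(i["t"]).ravel()
    return -R.T@t, R.T@np.array([(u-i["cx"])/f,(v-i["cy"])/f,1.])
def atz(cam,u,v,z,info=None):
    c,d=ray(cam,u,v,info); return c+d*(z-c[2])/d[2]
def proj(cam,X,info=None):
    i=info or robot.camera_info(cam); f=192/np.tan(np.radians(i["vfov"])/2)
    p=np.array(i["R"])@np.array(X,float)+np.array(i["t"]).ravel()
    return np.round([i["cx"]+f*p[0]/p[2], i["cy"]+f*p[1]/p[2]],1)
def save(cam,name,im=None):
    if im is None: im=robot.camera(cam)
    cv2.imwrite("pics/"+name,im[:,:,::-1]); return im
E
python3 - <<'E'
from h import *
a=save("top","a.png",None);b=robot.camera("side");
cv2.imwrite("pics/b.png",b[:,:,::-1])
for c in("top","side"):
    i=robot.camera_info(c);print(c,i)
    for n in("knob_grip","shaker","cap_a_top","beaker","bottle","rack"):
        print(n,[(np.round(d["bbox"]),round(d["p"],2)) for d in robot.search_frame(c,n)][:4])
print(robot.sense())
E
```

```text
pics
top {'vfov': 56.10207675650388, 'cx': 252.4578195053731, 'cy': 185.53995318331894, 'R': array([[ 0.0030231 , -0.99946312,  0.03262405],
       [-0.98660438, -0.00830216, -0.16291985],
       [ 0.16310323, -0.0316945 , -0.98609979]]), 't': array([  12.66620375,  537.07000944, 1053.95606579])}
knob_grip [(array([290., 170., 304., 188.]), 0.5)]
shaker [(array([195., 129., 313., 225.]), 0.92)]
cap_a_top [(array([208., 139., 223., 159.]), 0.75)]
beaker [(array([ 99., 140., 134., 170.]), 0.66)]
bottle [(array([363., 184., 396., 208.]), 0.62), (array([210., 134., 224., 165.]), 0.52), (array([100., 142., 133., 171.]), 0.49)]
rack [(array([ 54., 206., 144., 244.]), 0.93)]
side {'vfov': 51.74685679560794, 'cx': 253.98586962639848, 'cy': 190.60180136950896, 'R': array([[-0.97557662, -0.21924684,  0.01345686],
       [-0.1612187 ,  0.67306833, -0.72179468],
       [ 0.14919382, -0.70633551, -0.69197641]]), 't': array([ 510.35180977,  144.41525964, 1071.61558389])}
knob_grip [(array([243., 154., 259., 167.]), 0.6)]
shaker [(array([172., 152., 297., 268.]), 0.7)]
cap_a_top [(array([190., 196.
[... 159 characters left out ...]
)]
rack [(array([223., 308., 291., 383.]), 0.56)]
{'time_s': 0.7, 'joints': array([-1.26500966e+00,  4.23058528e-01,  1.62985246e+00,  2.84612442e-05,
        1.08858801e+00, -1.90040732e-02]), 'qd': array([ 0.00085824,  0.00061212,  0.00162255,  0.00109899,  0.0005451 ,
       -0.0012219 ]), 'effort': array([ 3.76316075e-04, -5.44419909e+01, -2.73998719e+01,  6.41442672e-02,
        1.67804933e-02, -1.16093503e-05]), 'position': array([ 199.47944699, -592.33268931,  222.71969482]), 'ee_rot': array([-1.57077289e+00, -9.41229232e-05, -1.24601878e+00]), 'ft_force': array([0.87023987, 0.74005438, 0.75811575]), 'torque': array([-0.01730883, -0.02777245, -0.03277536]), 'width': 0.999088221143684}
```

Run:
```python
import cv2
a=cv2.imread("pics/a.png")[110:260,60:410];b=cv2.imread("pics/b.png")[90:384,130:310]
cv2.imwrite("pics/c.png",cv2.resize(a,(800,343),interpolation=cv2.INTER_CUBIC))
cv2.imwrite("pics/d.png",cv2.resize(b,None,fx=2,fy=2,interpolation=cv2.INTER_CUBIC))
```

```text
(no output)
```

View pics/c.png

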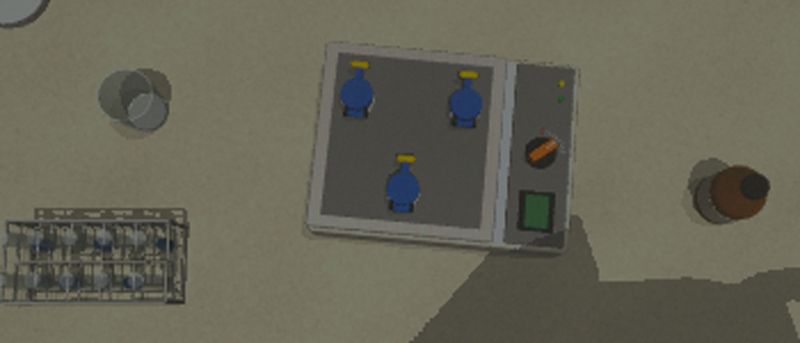

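View pics/d.png

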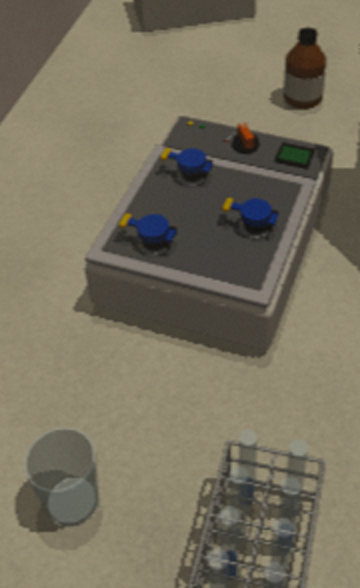

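Run:
```python
from h import *
def blobs(f,lo,hi,mn):
    im=cv2.imread(f);h=cv2.cvtColor(im,cv2.COLOR_BGR2HSV);m=cv2.inRange(h,lo,hi)
    n,l,s,c=cv2.connectedComponentsWithStats(m);return [(c[i].round(1),s[i][4]) for i in range(1,n) if s[i][4]>=mn]
for nm,lo,hi,z in(("yel",(22,150,90),(35,255,255),135),("blue",(100,150,60),(125,255,255),135),("orange",(5,180,90),(18,255,255),115)):
  for cam,f in(("top","pics/a.png"),("side","pics/b.png")):
    for c,a in blobs(f,lo,hi,6): print(nm,cam,c,a,atz(cam,*c,z).round(1))
im=cv2.imread("pics/a.png")
# shaker corners from top view crop
k=350/800
for p,z in(((330,43),98),((578,68),92),((566,247),92),((310,230),98),((338,55),105),((497,67),105),((480,229),105),((322,215),105)):
    print(p,atz("top",60+p[0]*k,110+p[1]*k,z).round(0))
```

```text
yel top [181.   88.3] 327 [806.  226.9 135. ]
yel top [217.1 137.5] 20 [659.5 119.7 135. ]
yel top [264.7 142. ] 21 [648.  -15.9 135. ]
yel top [237.2 179. ] 22 [540.1  61.4 135. ]
yel side [212.4 166. ] 13 [645.3 -15.4 135. ]
yel side [243.4 191.3] 18 [538.9  61.9 135. ]
yel side [192.1 199.1] 19 [657.1 119.3 135. ]
yel side [105.1 253.8] 445 [786.2 324.1 135. ]
blue top [457.  108.1] 326 [ 758.6 -584.4  135. ]
blue top [215.7 150. ] 136 [622.9 122.9 135. ]
blue top [263.5 154.5] 142 [611.3 -12.4 135. ]
blue top [215.  159.3] 14 [595.9 124.4 135. ]
blue top [262.5 163.5] 12 [585.2  -9.5 135. ]
blue top [235.8 192.5] 173 [501.9  64.9 135. ]
blue top [466.9 265.9] 927 [ 303.4 -570.6  135. ]
blue side [225.8  76.2] 76 [ 746.8 -514.9  135. ]
blue side [347.9  91.9] 263 [ 303.1 -509.6  135. ]
blue side [225.8 169.3] 129 [605.9 -10.7 135. ]
blue side [257.8 194.8] 161 [500.2  65.9 135. ]
blue side [206.4 203. ] 172 [618.2 124.  135. ]
orange top [296.9 175.4] 44 [ 555.8 -109.6  115. ]
orange side [252.8 156.2] 29 [ 552.4 -107.4  115. ]
(330, 43) [697. 160.  98.]
(578, 68) [ 669. -163.   92.]
(566, 247) [ 435. -142.   92.]
(310, 230) [454. 179.  98.]
(338, 55) [679. 149. 105.]
(497, 67) [665. -55. 105.]
(480, 229) [456. -32. 105.]
(322, 215) [472. 164. 105.]
```

Emit:
{"name": "move_arm", "arguments": {
  "rot": [
    [0,0,0],
    [0,0,0],
    [0,0,0],
    [0,0,0],
    [0,0,0],
    [0,0,0],
    [0,0,0],
    [0,0,0],
    [0,0,0],
    [0,0,0],
    [0,0,0],
    [0,0,0],
    [0,0,0],
    [0,0,0],
    [0,0,0],
    [0,-0.14,0],
    [0,-0.14,0],
    [0,-0.14,0],
    [0,-0.14,0],
    [0,-0.14,0]
  ],
  "travel": [
    [-0.023,0,0.0328],
    [-0.023,0,0.0328],
    [-0.023,0,0.0328],
    [-0.023,0,0.0328],
    [-0.023,0,0.0328],
    [-0.023,0,0.0328],
    [-0.023,0,0.0328],
    [-0.023,0,0.0328],
    [-0.023,0,0.0328],
    [-0.023,0,0.0328],
    [-0.023,0,0.0328],
    [-0.023,0,0.0328],
    [-0.023,0,0.0328],
    [-0.023,0,0.0328],
    [-0.023,0,0.0328],
    [0,0,0],
    [0,0,0],
    [0,0,0],
    [0,0,0],
    [0,0,0]
  ],
  "claw": [1,1,1,1,1,1,1,1,1,1,1,1,1,1,1,1,1,1,1,1]
}}

```text
time_s: 2.7
position: [555.7, -108.2, 222.7]
ee_rot: [-1.571, -0.0, -0.54]
ft_force: [-0.2, -0.5, -0.1]
width: 1.001
```

Emit:
{"name": "move_arm", "arguments": {
  "rot": [
    [0,-0.14,0],
    [0,-0.14,0],
    [0,-0.14,0],
    [0,-0.14,0],
    [0,-0.14,0],
    [0,-0.14,0],
    [0,-0.14,0],
    [0,-0.14,0],
    [0,0,0],
    [0,0,0]
  ],
  "travel": [
    [0,0,0],
    [0,0,0],
    [0,0,0],
    [0,0,0],
    [0,0,0],
    [0,0,0],
    [0,0,0],
    [0,0,0],
    [0,0,0],
    [0,0,0]
  ],
  "claw": [0,0,0,0,0,0,0,0,0,0]
}}

```text
time_s: 3.7
position: [555.7, -108.3, 222.7]
ee_rot: [-1.571, -0.0, 0.57]
ft_force: [-1.3, 0.2, -0.2]
width: 0.5
```

Run:
```python
from h import *
s=robot.sense();print(s["position"],s["ee_rot"],s["joints"],s["ft_force"],s["width"],s["time_s"])
i=robot.camera_info("wrist")
im=save("wrist","w1.png")
np.save("w1i.npy",i,allow_pickle=True)
h=cv2.cvtColor(im,cv2.COLOR_RGB2HSV);m=cv2.inRange(h,(5,170,90),(18,255,255))
n,l,st,c=cv2.connectedComponentsWithStats(m)
for k in range(1,n):
  if st[k][4]>50:
    print(c[k],st[k],atz("wrist",*c[k],117,i).round(1))
    pts=np.argwhere(l==k)[:,::-1].astype(np.float32);r=cv2.minAreaRect(pts);b=cv2.boxPoints(r)
    print([atz("wrist",*p,120,i).round(1)[:2] for p in b])
```

```text
[ 555.68733064 -108.32874415  222.73352416] [-1.57086603e+00 -7.32655334e-05  5.70274823e-01] [-2.13552850e-01  3.37217123e-01  1.76201768e+00  2.73032824e-06
  1.04225675e+00 -7.83829048e-01] [-1.30005253  0.21850363 -0.17125697] 0.5001377990884209 3.7
[255.97649573 191.41239316] [250 173  13  40 468] [ 555.2 -108.8  117. ]
[array([540.1, -95.9]), array([549.8, -89.7]), array([ 571.2, -122.8]), array([ 561.2, -129.2])]
```

View pics/w1.png

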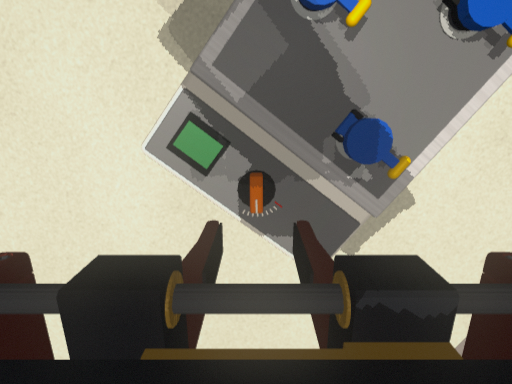

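Emit:
{"name": "move_arm", "arguments": {
  "rot": [
    [0,0,0],
    [0,0,0],
    [0,0,0],
    [0,0,0],
    [0,0,0],
    [0,0,0],
    [0,0,0],
    [0,0,0],
    [0,0,0],
    [0,0,0],
    [0,0,0],
    [0,0,0]
  ],
  "travel": [
    [0,0.03,0],
    [0,0.03,0],
    [0,0.03,0],
    [0,0.02,0],
    [0,0.0085,0],
    [0,0,0],
    [0,0,0],
    [0,0,0],
    [0,0,0],
    [0,0,0],
    [0,0,0],
    [0,0,0]
  ],
  "claw": [0,0,0,0,0,0,-1,-1,-1,-1,-1,-1],
  "grip_force": 40
}}

```text
time_s: 4.95
position: [554.7, -109.2, 105.0]
ee_rot: [-1.571, 0.002, 0.574]
ft_force: [-5.1, -5.1, 7.5]
width: 0.144
```

Emit:
{"name": "move_arm", "arguments": {
  "rot": [
    [0,-0.1,0],
    [0,-0.1,0],
    [0,-0.1,0],
    [0,-0.1,0],
    [0,-0.1,0],
    [0,-0.1,0],
    [0,-0.1,0],
    [0,-0.1,0],
    [0,-0.1,0],
    [0,0,0],
    [0,0,0]
  ],
  "travel": [
    [0,0,0],
    [0,0,0],
    [0,0,0],
    [0,0,0],
    [0,0,0],
    [0,0,0],
    [0,0,0],
    [0,0,0],
    [0,0,0],
    [0,0,0],
    [0,0,0]
  ],
  "claw": [-1,-1,-1,-1,-1,-1,-1,-1,-1,-1,-1]
}}

```text
time_s: 6.05
position: [553.8, -110.7, 105.0]
ee_rot: [-1.568, 0.003, 1.475]
ft_force: [-8.9, -13.4, 7.3]
width: 0.148
```

Run:
```python
from h import *
s=robot.sense();print(s["position"],s["ee_rot"],s["joints"],s["ft_force"],s["torque"],s["width"],s["time_s"])
```

```text
[ 553.79545649 -110.65499405  104.95621095] [-1.56790488  0.00348837  1.47511271] [-0.21619815  0.49957885  1.83745119 -0.00527628  0.80702068 -1.68765177] [ -8.85947923 -13.44560464   7.28965154] [-2.18886248  1.48113477  0.06104307] 0.14804093043146743 6.05
```

Emit:
{"name": "move_arm", "arguments": {
  "rot": [
    [0,0,0],
    [0,0,0],
    [0,0,0],
    [0,0,0],
    [0,0,0],
    [0,0,0],
    [0,0,0],
    [0,0,0],
    [0,0,0],
    [0,0,0]
  ],
  "travel": [
    [0,0,0],
    [0,0,0],
    [0,0,0],
    [0,-0.02,0],
    [0,-0.03,0],
    [0,-0.03,0],
    [0,-0.03,0],
    [0,-0.03,0],
    [0,-0.03,0],
    [0,0,0]
  ],
  "claw": [-0.2,-0.2,-0.2,-0.2,-0.2,-0.2,-0.2,-0.2,-0.2,-0.2]
}}

```text
time_s: 7.05
position: [558.1, -108.5, 278.6]
ee_rot: [-1.579, 0.001, 1.474]
ft_force: [-0.1, -0.4, -0.5]
width: 0.397
```

Run:
```python
from h import *
s=robot.sense();print(s["position"],s["ee_rot"],s["joints"],s["ft_force"],s["width"],s["time_s"])
i=robot.camera_info("wrist"); im=save("wrist","w2.png")
print("cam",-np.array(i["R"]).T@np.array(i["t"]).ravel())
h=cv2.cvtColor(im,cv2.COLOR_RGB2HSV)
for nm,lo,hi,z in(("or",(5,170,90),(18,255,255),120),("yel",(22,150,90),(35,255,255),139),("blue",(100,150,60),(125,255,255),139)):
  n,l,st,c=cv2.connectedComponentsWithStats(cv2.inRange(h,lo,hi))
  for k in range(1,n):
    if st[k][4]>50:
      print(nm,c[k].round(1),st[k],atz("wrist",*c[k],z,i).round(1))
      if nm=="or":
        b=cv2.boxPoints(cv2.minAreaRect(np.argwhere(l==k)[:,::-1].astype(np.float32)))
        print([atz("wrist",*p,120,i).round(1)[:2] for p in b])
```

```text
[ 558.12665115 -108.47929122  278.56963939] [-1.57858794e+00  6.94389101e-04  1.47443539e+00] [-2.13019270e-01  2.75679767e-01  1.70915947e+00  2.38114665e-04
  1.14893395e+00 -1.68755401e+00] [-0.11887329 -0.38517297 -0.46982584] 0.3968134255267091 7.05
cam [ 484.04201479 -100.90797358  439.74244041]
or [ 42.7 142.5] [ 32 130  24  26 270] [ 494.4 -344.7  120. ]
[array([ 479.9, -352.3]), array([ 482.3, -326.8]), array([ 509.4, -335. ]), array([ 506.9, -361.1])]
or [ 25.  140.5] [ 19 135  12  11  67] [ 490.3 -363.7  120. ]
[array([ 483.8, -368.4]), array([ 484.9, -356.2]), array([ 495.7, -359.8]), array([ 494.5, -372.1])]
or [255. 174.] [250 159  11  33 328] [ 553.2 -111.   120. ]
[array([ 535.3, -114.9]), array([ 536.4, -103.6]), array([ 574.1, -107.2]), array([ 573. , -118.9])]
yel [411.9 151. ] [401 147  23   9 174] [540.4  57.9 139. ]
yel [341.3 246.9] [332 243  20   8 128] [645.8 -18.2 139. ]
yel [456.  245.6] [446 242  21   8 139] [657.  115.4 139. ]
yel [459.5 319.1] [446 313  26  15 303] [761.7 129.9 139. ]
blue [416.6 113.8] [ 395   88   44   59 1628] [502.3  60.6 139. ]
blue [343.5 215.4] [ 326  193   36   50 1150] [606.5 -15.2 139. ]
blue [461.8 213.9] [ 442  192   40   50 1211] [617.5 118.  139. ]
```

View pics/w2.png

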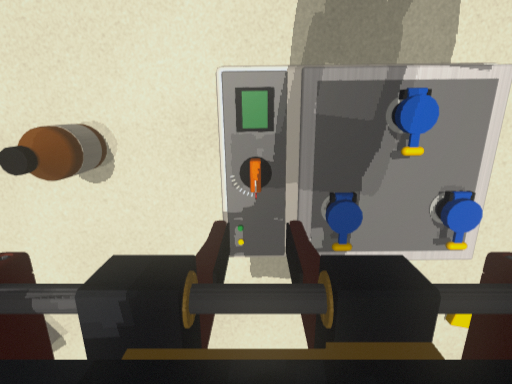

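Emit:
{"name": "move_arm", "arguments": {
  "rot": [
    [0.008,0,0],
    [0,0,0],
    [0,0,0],
    [0,0,0],
    [0,0,0],
    [0,0,0],
    [0,0,0],
    [0,0,0],
    [0,0,0],
    [0,0,0],
    [0,0,0]
  ],
  "travel": [
    [0.025,0,-0.0104],
    [0.025,0,-0.0104],
    [0.025,0,-0.0104],
    [0.025,0,-0.0104],
    [0,0.03,0],
    [0,0.03,0],
    [0,0.03,0],
    [0,0.03,0],
    [0,0.01,0],
    [0,0,0],
    [0,0,0]
  ],
  "claw": [-1,-1,-1,-1,-1,-1,-1,-1,-1,-1,-1]
}}

```text
time_s: 8.2
position: [606.1, -12.7, 144.4]
ee_rot: [-1.563, -0.0, 1.474]
ft_force: [0.6, -0.6, 0.5]
width: 0.002
```

Run:
```python
from h import *
s=robot.sense();print(s["position"],s["ee_rot"],s["ft_force"],s["width"],s["time_s"])
i=robot.camera_info("wrist"); im=save("wrist","w3.png")
h=cv2.cvtColor(im,cv2.COLOR_RGB2HSV)
for nm,lo,hi,z in(("yel",(22,150,90),(35,255,255),139),("blue",(100,150,60),(125,255,255),139)):
  n,l,st,c=cv2.connectedComponentsWithStats(cv2.inRange(h,lo,hi))
  for k in range(1,n):
    if st[k][4]>50: print(nm,c[k].round(1),st[k],atz("wrist",*c[k],z,i).round(1))
```

```text
[606.09189049 -12.6760509  144.38937493] [-1.56322838e+00 -5.61152945e-05  1.47406654e+00] [ 0.56386936 -0.6458642   0.45594273] 0.0018787799119213897 8.2
yel [371.2 116.4] [351 108  42  18 628] [541.1  59.3 139. ]
yel [112.4 272.1] [108 268  10   9  75] [ 625.2 -111.7  139. ]
yel [452.8 281.1] [436 278  36   6 146] [654.  114.8 139. ]
yel [458.  345.3] [447 328  21  32 351] [707.5 122.9 139. ]
blue [377.3  46.1] [ 338    0   80  108 5637] [504.6  62.2 139. ]
blue [462.5 231.2] [ 427  191   72   89 4037] [617.9 117.9 139. ]
blue [257.  219.3] [ 227  194   61   60 1597] [597.2 -12.  139. ]
```

View pics/w3.png

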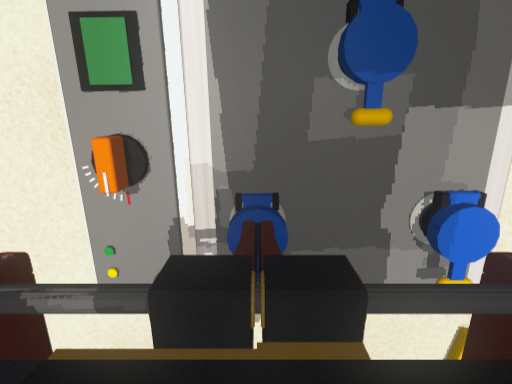

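Emit:
{"name": "move_arm", "arguments": {
  "rot": [
    [0,0,0],
    [0,0,0],
    [0,0,0],
    [0,0,0],
    [0,0,0],
    [0,0,0]
  ],
  "travel": [
    [0,0.004,0],
    [0,0.001,0],
    [0,0.001,0],
    [0,0.001,0],
    [0,0.001,0],
    [0,0,0]
  ],
  "claw": [-1,-1,-1,-1,-1,-1]
}}

```text
time_s: 8.85
position: [606.3, -12.8, 138.6]
ee_rot: [-1.565, -0.0, 1.474]
ft_force: [-5.6, 0.9, 17.6]
width: 0.002
```

Emit:
{"name": "move_arm", "arguments": {
  "rot": [
    [0,0,0],
    [0,0,0],
    [0,0,0],
    [0,0,0],
    [0,0,0],
    [0,0,0],
    [0,0,0],
    [0,0,0],
    [0,0,0],
    [0,0,0],
    [0,0,0],
    [0,0,0],
    [0,0,0],
    [0,0,0],
    [0,0,0]
  ],
  "travel": [
    [0,-0.012,0],
    [0,-0.012,0],
    [0.0269,0,0],
    [0.0269,0,0],
    [0.0269,0,0],
    [0.0269,0,0],
    [0.0269,0,0],
    [0,0.016,0],
    [0,0,0],
    [0,0.004,0],
    [0,0.001,0],
    [0,0.001,0],
    [0,0.001,0],
    [0,0.001,0],
    [0,0,0]
  ],
  "claw": [-1,-1,-1,-1,-1,-1,-1,-1,-1,-1,-1,-1,-1,-1,-1]
}}

```text
time_s: 10.35
position: [618.8, 120.2, 138.5]
ee_rot: [-1.563, -0.0, 1.473]
ft_force: [-5.9, 0.2, 18.0]
width: 0.007
```

Emit:
{"name": "move_arm", "arguments": {
  "rot": [
    [0,0,0],
    [0,0,0],
    [0,0,0],
    [0,0,0],
    [0,0,0],
    [0,0,0],
    [0,0,0],
    [0,0,0],
    [0,0,0],
    [0,0,0],
    [0,0,0],
    [0,0,0],
    [0,0,0],
    [0,0,0],
    [0,0,0]
  ],
  "travel": [
    [0,-0.012,0],
    [0,-0.012,0],
    [-0.0136,0,0.022],
    [-0.0136,0,0.022],
    [-0.0136,0,0.022],
    [-0.0136,0,0.022],
    [-0.0136,0,0.022],
    [0,0.016,0],
    [0,0,0],
    [0,0.004,0],
    [0,0.001,0],
    [0,0.001,0],
    [0,0.001,0],
    [0,0.001,0],
    [0,0,0]
  ],
  "claw": [-1,-1,-1,-1,-1,-1,-1,-1,-1,-1,-1,-1,-1,-1,-1]
}}

```text
time_s: 11.85
position: [502.8, 64.2, 136.8]
ee_rot: [-1.563, -0.0, 1.474]
ft_force: [1.6, -0.5, 0.9]
width: 0.003
```

Emit:
{"name": "move_arm", "arguments": {
  "rot": [
    [0,0,0],
    [0,0,0],
    [0,0,0]
  ],
  "travel": [
    [0,0.001,0],
    [0,0.001,0],
    [0,0,0]
  ],
  "claw": [-1,-1,-1]
}}

```text
time_s: 12.15
position: [502.9, 64.2, 135.2]
ee_rot: [-1.563, -0.0, 1.474]
ft_force: [0.1, -0.0, 3.8]
width: 0.004
```

Emit:
{"name": "move_arm", "arguments": {
  "rot": [
    [0,0,0],
    [0,0,0],
    [-0.008,-0.011,0],
    [0,0,0],
    [0,0,0],
    [0,0,0]
  ],
  "travel": [
    [0,-0.025,0],
    [0,-0.025,0],
    [0.0007,0,-0.02],
    [0,0,-0.0172],
    [0,0,0],
    [0,0,0]
  ],
  "claw": [-1,-1,0,0,0,0],
  "grip_force": 20
}}

```text
time_s: 12.75
position: [539.2, 61.3, 184.1]
ee_rot: [-1.569, 0.0, 1.485]
ft_force: [-0.6, 0.1, 0.7]
width: 0.331
```

Run:
```python
from h import *
s=robot.sense();print(s["position"],s["ee_rot"],s["ft_force"],s["width"],s["time_s"])
i=robot.camera_info("wrist"); im=save("wrist","w4.png")
h=cv2.cvtColor(im,cv2.COLOR_RGB2HSV)
for nm,lo,hi,z in(("yel",(22,150,90),(35,255,255),137),("blue",(100,150,60),(125,255,255),139)):
  n,l,st,c=cv2.connectedComponentsWithStats(cv2.inRange(h,lo,hi))
  for k in range(1,n):
    if st[k][4]>50: print(nm,c[k].round(1),st[k],atz("wrist",*c[k],z,i).round(1))
p=s["position"];print(proj("wrist",[p[0],p[1],135],i))
```

```text
[539.1792204   61.27165358 184.10122673] [-1.56919293e+00  1.89545480e-04  1.48471156e+00] [-0.55319458  0.09092072  0.73098107] 0.33136941041914225 12.75
yel [256.9 212.5] [242 207  30  12 314] [540.5  60.8 137. ]
blue [256.9 163.7] [ 231  129   53   78 2598] [501.7  64.2 139. ]
[257.4 210. ]
```

View pics/w4.png

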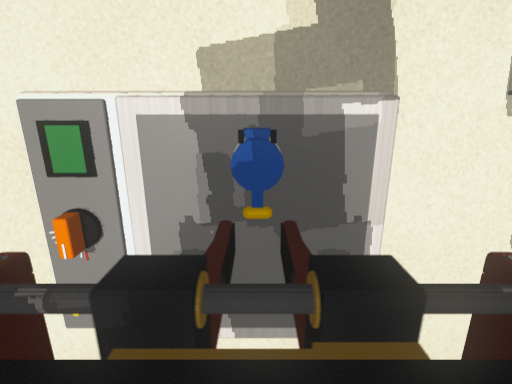

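Emit:
{"name": "move_arm", "arguments": {
  "rot": [
    [0,0,0],
    [0,0,0],
    [0,0,0],
    [0,0,0],
    [0,0,0],
    [0,0,0],
    [0,0,0],
    [0,0,0],
    [0,0,0],
    [0,0,0]
  ],
  "travel": [
    [0,0,-0.001],
    [0,0.02,0],
    [0,0.02,0],
    [0,0.02,0],
    [0,0.001,0],
    [0,0,0],
    [0,0,0],
    [0,0,0],
    [0,0,0],
    [0,0,0]
  ],
  "claw": [0,0,0,0,0,-1,-1,-1,-1,-1],
  "grip_force": 20
}}

```text
time_s: 13.8
position: [541.6, 61.1, 124.3]
ee_rot: [-1.572, 0.0, 1.485]
ft_force: [1.7, -2.5, 0.4]
width: 0.253
```

Run:
```python
from h import *
print(robot.sense()["joints"].round(3))
t=np.linspace(0,1.40,15)+.128
P=62.5*np.c_[np.cos(t),np.sin(t)];D=np.diff(P,axis=0)
print([[0,round(-d[1]/1e3,4),round(-d[0]/1e3,4)] for d in D])
# tilt about bar: 12 mm from TCP, total 0.5 in 5 rows
T=np.linspace(0,.5,6);Q=11.5*np.c_[np.sin(T),-np.cos(T)]
for k in range(5):
    d=Q[k+1]-Q[k];y=np.array([np.sin(T[k]),-np.cos(T[k])]);z=np.array([-np.cos(T[k]),-np.sin(T[k])])
    print((d@y).round(2),(d@z).round(2))
```

```text
[ 0.091  0.444  1.875 -0.     0.82  -1.394]
[[0, np.float64(-0.0061), np.float64(0.0011)], [0, np.float64(-0.006), np.float64(0.0017)], [0, np.float64(-0.0058), np.float64(0.0023)], [0, np.float64(-0.0055), np.float64(0.0029)], [0, np.float64(-0.0052), np.float64(0.0034)], [0, np.float64(-0.0049), np.float64(0.0039)], [0, np.float64(-0.0045), np.float64(0.0044)], [0, np.float64(-0.004), np.float64(0.0048)], [0, np.float64(-0.0035), np.float64(0.0052)], [0, np.float64(-0.003), np.float64(0.0055)], [0, np.float64(-0.0024), np.float64(0.0058)], [0, np.float64(-0.0018), np.float64(0.006)], [0, np.float64(-0.0012), np.float64(0.0061)], [0, np.float64(-0.0006), np.float64(0.0062)]]
-0.06 -1.15
-0.06 -1.15
-0.06 -1.15
-0.06 -1.15
-0.06 -1.15
```

Emit:
{"name": "move_arm", "arguments": {
  "rot": [
    [0,0,0],
    [0,0,0],
    [0,0,0],
    [0,0,0],
    [0,0,0],
    [0,0,0],
    [0,0,0],
    [0,0,0]
  ],
  "travel": [
    [0,-0.0061,0.0011],
    [0,-0.006,0.0017],
    [0,-0.0058,0.0023],
    [0,-0.0055,0.0029],
    [0,-0.0052,0.0034],
    [0,-0.0049,0.0039],
    [0,-0.0045,0.0044],
    [0,0,0]
  ],
  "claw": [-1,-1,-1,-1,-1,-1,-1,-1]
}}

```text
time_s: 14.6
position: [520.7, 63.0, 162.1]
ee_rot: [-1.571, -0.0, 1.485]
ft_force: [1.5, -2.0, -0.8]
width: 0.251
```

Emit:
{"name": "move_arm", "arguments": {
  "rot": [
    [0,0,0],
    [0,0,0],
    [0,0,0],
    [0,0,0],
    [0,0,0],
    [0,0,0],
    [0,0,0],
    [0,0,0]
  ],
  "travel": [
    [0,-0.004,0.0048],
    [0,-0.0035,0.0052],
    [0,-0.003,0.0055],
    [0,-0.0024,0.0058],
    [0,-0.0018,0.006],
    [0,-0.0012,0.0061],
    [0,-0.0006,0.0062],
    [0,0,0]
  ],
  "claw": [-1,-1,-1,-1,-1,-1,-1,-1]
}}

```text
time_s: 15.4
position: [481.0, 66.4, 178.2]
ee_rot: [-1.57, -0.0, 1.485]
ft_force: [1.9, -2.2, 0.4]
width: 0.254
```

Run:
```python
from h import *
s=robot.sense();print(s["position"],s["ee_rot"],s["joints"],s["ft_force"],s["width"],s["time_s"])
w=robot.camera("wrist"); b=robot.camera("side")[130:290,150:320]
b=cv2.resize(b,(408,384),interpolation=cv2.INTER_CUBIC)
w=cv2.resize(w,(390,292)); w=np.vstack([w,np.zeros((92,390,3),np.uint8)])
save("x","e.png",np.hstack([w,b]))
```

```text
[480.97880473  66.40010897 178.16384924] [-1.57013934e+00 -5.80173607e-06  1.48492846e+00] [ 1.12587446e-01  2.83258083e-01  1.96780946e+00  1.73842743e-04
  8.91168063e-01 -1.37245032e+00] [ 1.93485558 -2.16472073  0.38115   ] 0.254459010965833 15.4
```

View pics/e.png

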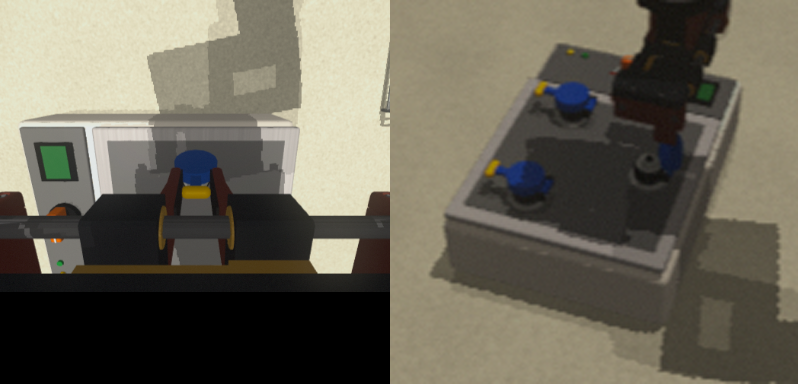

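Emit:
{"name": "move_arm", "arguments": {
  "rot": [
    [-0.1,0,0],
    [-0.1,0,0],
    [-0.1,0,0],
    [-0.1,0,0],
    [-0.1,0,0],
    [0,0,0],
    [0,0,0]
  ],
  "travel": [
    [0,0,-0.0011],
    [0,0,-0.0011],
    [0,0,-0.0011],
    [0,0,-0.0011],
    [0,0,-0.0011],
    [0,0,0],
    [0,0,0]
  ],
  "claw": [-1,-1,-1,-1,-1,-1,-1]
}}

```text
time_s: 16.2
position: [487.7, 64.7, 179.1]
ee_rot: [-2.051, 0.004, 1.482]
ft_force: [0.3, 2.2, -0.1]
width: 0.25
```

Run:
```python
from h import *
s=robot.sense();print(s["position"],s["ee_rot"],s["joints"],s["qd"].round(3),s["ft_force"],s["width"],s["time_s"])
w=robot.camera("wrist"); b=robot.camera("side")[130:290,150:320]
b=cv2.resize(b,(408,384),interpolation=cv2.INTER_CUBIC)
w=cv2.resize(w,(390,292)); w=np.vstack([w,np.zeros((92,390,3),np.uint8)])
save("x","f.png",np.hstack([w,b]))
```

```text
[487.71044645  64.7486517  179.12491334] [-2.05091256  0.00411089  1.48229079] [ 0.18994112  0.16148233  2.25539533 -0.47093905  0.29164855 -0.87054296] [-0.008  0.006 -0.027  0.007  0.007 -0.   ] [ 0.34745265  2.23191233 -0.1143138 ] 0.2502366802740906 16.2
```

View pics/f.png

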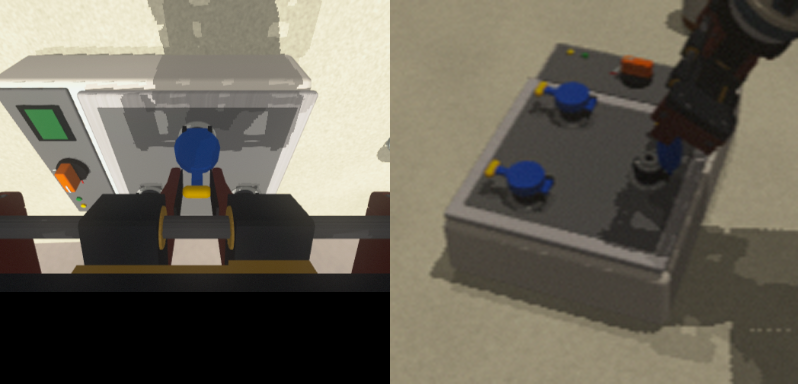

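Emit:
{"name": "move_arm", "arguments": {
  "rot": [
    [0,0,0],
    [0,0,0],
    [0,0,0],
    [0,0,0]
  ],
  "travel": [
    [0,-0.0007,0.0013],
    [0,0,0],
    [0,0,0],
    [0,0,0]
  ],
  "claw": [-1,-1,-1,-1]
}}

```text
time_s: 16.7
position: [486.5, 64.5, 179.3]
ee_rot: [-2.053, 0.004, 1.482]
ft_force: [0.4, 4.0, 0.7]
width: 0.249
```

Run:
```python
from h import *
s=robot.sense();print(s["position"],s["ft_force"],s["width"],s["time_s"]); print(robot.job_done())
```

```text
[486.48189017  64.53220963 179.31116703] [0.35969189 4.04274843 0.68956712] 0.24949621513305967 16.7
the job is handed in; nothing more can be done
None
```

The job is done and handed in at 16.7 s; the hand-in reports no verdict.

- **Knob:** I turned it anticlockwise about 0.9 rad to off. Afterwards the wrist picture showed its pointer at the red mark.
- **Finding the loose bolt:** I tapped all three caps. The two far bolts were solid, at about 18 N with under 1 mm of give. The near one sank about 4 mm at under 4 N, so that is the loose one.
- **Cap:** I pinched the loose bolt's cap by its pull bar and lifted it to an estimated 1.4 rad, or 80–81° of its 83°. It was still held with about 20 N of grip when I handed in. I tilted the gripper back towards the robot so the bolt is clear from above.

The last side picture showed the bolt exposed and the other two caps shut. The arm's path kept clear of the glassware, but I did not take a final picture of all of it. The last force reading was about 4 N sideways, well within limits, and no check disagreed. The cap angle is worked out from the gripper's position, not measured directly.

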